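# Touch off a downlight casting on its three bosses

## Robot

A 6-joint arm with a two-finger parallel gripper is mounted at the origin on the work surface. World frame = base frame: x ahead of the robot, y to its left, z up, the work surface at z = 0. Lengths are in m, angles in rad, forces in N, time in s.
With the tool pointing down it reaches from about 0.375 to 0.9 m from the base axis. Payload 3.1 kg.
Tool frame: the origin (TCP) lies at the very end of the fingers, on their centre line; the grasp point (between the pads) lies 19 mm behind it; z points along the fingers, y is the line along which they close (so a half turn about z gives the same grasp; the last joint's range is limited). The gripper opens to 85 mm and grips with 20 to 120 N. Pads are 22 mm wide; open, the fingers measure 114 mm over their backs; the gripper's body (76 mm by 85 mm) begins 54 mm behind the grasp point. The pads swing forward as they close: fully open they stand 13 mm farther back than shut.
Start: joints at [-1.373, 0.527, 1.433, -0, 1.181, -0.178], TCP at [0.229, -0.581, 0.231] pointing down, gripper open.
Joint ranges: [-3.08, 3.08], [-0.75, 2.2], [0.22, 2.44], [-1.43, 4.57], [0, 2.65], [-2.85, 2.85]. Speed limits (rad/s): [2.79, 2.79, 3.14, 3.14, 3.14, 3.14].

## Interface

Orientations are given as a unit quaternion [x, y, z, w].
In Python, from station import manip gives the robot as it stands.
- The arm moves only by the shell command python3 -m handwheel 'ROWS' [FORCE]. ROWS is JSON, a list of rows, each a list of 7 numbers: the shift along the world's x, y, z in mm, then the turn, a rotation vector about the world's x, y, z in degrees, then the opening, from 0 (shut) to 1 (fully open). A call has exactly 10 rows; each row shifts and turns the commanded pose from where the row before left it; what a row does not reach is not made up. A row lasts 1/8 s, in which the tool goes at most 62.5 mm and 10.7 degrees, less where a joint would pass 70% of its speed; a pose out of reach is approached as far as the arm can. A call is refused whole if a number of a shift passes 62.5 or a number of a turn 10.7, either way. A call with a gripper value outside its range is refused whole. The fingers move at their own pace and stop on an object; FORCE is the grip in N (left out, the last holds). Time passes only in rows, so rows that do not move let the fingers close, or fill a call up. It gives the time, the measured TCP pose, the force, the opening and the grip force at its end, in the units of the state.
- manip.sense(): the state, without advancing time (a new reading comes with each control period).
- manip.snapshot(name): name is "side" or "top" or "wrist"; returns the picture (400x640x3 uint8, red, green, blue); there is no depth.
- manip.get_calibration(name): a dict with "K" (3x3 intrinsics, pixels), "k1" (the pictures are not rectified: a ray, as slopes to the right and down, at radius r is drawn at 1 + k1 r^2 times it, then the intrinsics apply), "rvec" (rotation vector, rad) and "tvec" (3), from world to camera coordinates, as OpenCV has them. Camera axes: x right, y down, z forward; pixel columns grow to the right and rows downward; lengths in m; the calibration is good to about 2 mm. A picture is of the moment at which its call begins: read the wrist's pose just before it. get_calibration takes no time and is no camera call; for the wrist camera it gives the pose at the moment of the call.
- manip.sign_off(): hands the job in; it is judged then, once.
The state is a dict: "t": time; "q": joint angles; "qd": joint speeds; "tau": joint torques, N m; "tcp_pos": TCP position; "tool_rot": TCP orientation; "force": force on the tool from outside, world axes, zero at the start; "ft_torque": the same for the moment, N m; "finger_gap": opening from 0.0 (shut) to 1.0 (fully open); "gripper_force": force on a finger pad.
Only numpy, scipy, OpenCV 4.12 (cv2) and the standard library are available. Lean on these libraries where they do the work, as an engineer would, in place of code of your own. Each camera call takes 0.05 s, during which the arm holds its last target. There are 200 camera calls.

## Task

Before the round finned lamp housing in the black nest is tested, touch it off with your fingertips from above: first the boss next to the black terminal box, then the other two bosses going clockwise as seen from above, resting on each for about half a second. Touch gently, then come away clear so that the housing springs back up, and leave the square lamp where it lies.

Things in the scene. Friction and masses are not known exactly. Their poses are not given: they have to be found in the camera images.
- boss_1: First boss: a plain round aluminium post, 24 mm across, flat top about 86 mm above the bench and 18 mm above the fins of the round grey lamp housing (176 mm across its white flange) in the round black nest plate (220 mm). It stands between the housing's centre and the black terminal box (44 x 30 mm, top 26 mm lower), whose centre is 40 mm farther out. Origin: centre of its flat top; z up.
- boss_2: Second boss: same shape, 120 degrees clockwise (seen from above) from boss_1; the three stand 50 mm from the housing's centre, 87 mm apart. Origin: centre of its flat top. The whole housing is sprung straight up and down: it starts to sink at about 4 N of push on a boss, meets its stop 8 mm down at about 9 N, and springs back; it cannot slide or turn.
- boss_3: Third boss: same shape and height, 120 degrees clockwise (seen from above) from boss_2. Origin: centre of its flat top. On all three bosses x points from the housing's centre to the terminal box.
- square_lamp: A loose square finned lamp housing with a 130 x 130 mm white flange and four short posts, 50 mm tall, about 0.6 kg, lying on the bench: not the one to touch off; leave it where it is. The origin is the centre of its underside.
Things that resemble listed ones, but are neither listed nor needed, are in the scene too. Leave any green look-alike of the part that bears boss_1 alone.

How it is judged:
By the outcome, as a careful person would: the job done as asked, in the order asked, and still so for the second after the job is handed in, with the robot touching nothing.
It also fails if it takes over 42 s, if anything falls off the work surface, if the arm or the gripper's body presses on something with over 40 N, if the wrist force passes 120 N, or if a joint passes its speed limit or range.

## Working session

There is one attempt and no reset: what is moved stays moved. The work goes in short steps, Python scripts to look and compute and a shell command to move; the robot and the scene stay as the last step left them, time stands still between calls to the robot, and variables do not carry over. Pictures are saved under pics/ and viewed, at most 10 in all, crops included, and the job is handed in when it is done.

```bash
mkdir -p pics; cat > h.py <<'E'
import numpy as np,cv2
from station import manip
def ray(c,uv):
    K=np.array(c["K"],float);n=(np.array(uv,float)-K[:2,2])/[K[0,0],K[1,1]]
    d=n.copy()
    for _ in range(30): d=n/(1+c["k1"]*(d@d))
    R=cv2.Rodrigues(np.array(c["rvec"],float))[0]
    return -R.T@np.array(c["tvec"],float).ravel(), R.T@np.array([*d,1.])
def plane(c,uv,z):
    o,d=ray(c,uv); return o+d*(z-o[2])/d[2]
def proj(c,P):
    R=cv2.Rodrigues(np.array(c["rvec"],float))[0];p=R@np.array(P)+np.array(c["tvec"]).ravel();d=p[:2]/p[2]
    K=np.array(c["K"]);d=d*(1+c["k1"]*(d@d));return d*[K[0,0],K[1,1]]+K[:2,2]
E
python3 - <<'E'
from h import *
print(manip.sense())
a=manip.snapshot("top");b=manip.snapshot("side")
cv2.imwrite("pics/top.png",a[:,:,::-1]);cv2.imwrite("pics/side.png",b[:,:,::-1])
for n in("top","side"):
    c=manip.get_calibration(n);print(n,c,ray(c,(320,200))[0])
E
```

```text
{'t': 0.0, 'q': array([-1.37352352e+00,  5.28466347e-01,  1.43394212e+00,  4.66648683e-05,
        1.18140212e+00, -1.78499997e-01]), 'qd': array([-0.00072894, -0.00044037,  0.00114096,  0.00039887, -0.00090622,
        0.00021255]), 'tau': array([-1.20465643e-04, -4.42345154e+01, -1.78026974e+01, -1.03964023e-04,
        8.41352827e-03, -5.37600002e-06]), 'tcp_pos': array([ 0.2292626 , -0.58064106,  0.23032086]), 'tool_rot': array([ 9.82402268e-01,  1.86774072e-01,  1.11658840e-05, -1.10912268e-03]), 'force': array([-0.9213204 ,  0.80786443,  0.28697719]), 'ft_torque': array([0.01408768, 0.01109548, 0.02345455]), 'gripper_force': 0.0, 'finger_gap': 0.9992103423351082}
top {'K': array([[447.90911619,   0.        , 317.26383245],
       [  0.        , 447.90911619, 191.90286987],
       [  0.        ,   0.        ,   1.        ]]), 'k1': -0.035611923270858624, 'rvec': array([ 2.15726954, -2.18481333,  0.15351949]), 'tvec': array([-0.01315419,  0.44782014,  1.15690892])} [0.30812263 0.00916257 1.20171987]
side {'K': array([[391.35089303,   0.        , 316.76531933],
       [  0.        , 391.35089303, 200.03623651],
       [  0.        ,   0.        ,   1.        ]]), 'k1': 0.006682907749661456, 'rvec': array([ 0.38138183, -2.63206928,  1.44406178]), 'tvec': array([0.40967883, 0.15910525, 0.95944676])} [0.20902622 0.80994296 0.64342036]
```

View pics/top.png

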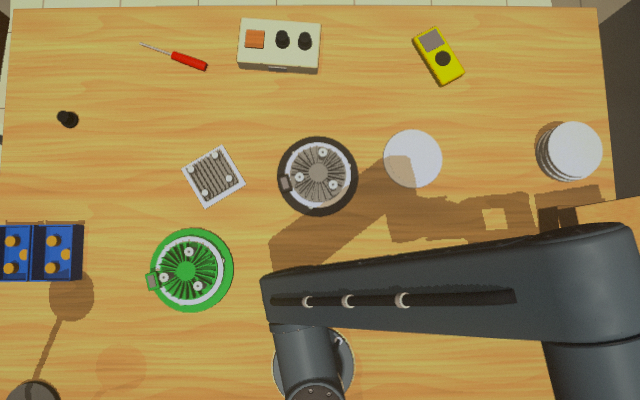

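View pics/side.png

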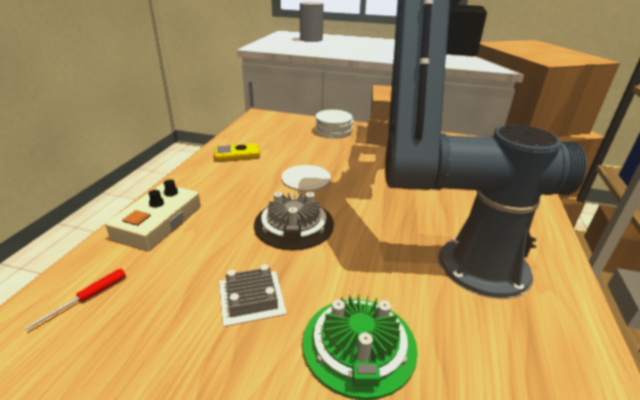

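The top picture shows three candidates. The round grey lamp in the black nest is at (318,176), the green look-alike at (188,270) and the square lamp at (213,176). The one in the black nest fits the description: its terminal box is at (285,183), and its bosses are near (299,177), (323,153) and (333,184). I'll confirm this in a crop and measure it.

```bash
python3 - <<'E'
from h import *
a=cv2.imread("pics/top.png");x0,y0=270,130
cr=a[y0:y0+92,x0:x0+96]
cv2.imwrite("pics/crop.png",cv2.resize(cr,None,fx=6,fy=6,interpolation=cv2.INTER_CUBIC))
c=manip.get_calibration("top")
hsv=cv2.cvtColor(a,cv2.COLOR_BGR2HSV)
# nest: dark mask
m=np.zeros(a.shape[:2],np.uint8);m[y0:y0+92,x0:x0+96]=(cr.max(2)<70)*255
ct=max(cv2.findContours(m,0,2)[0],key=cv2.contourArea);(e)=cv2.fitEllipse(cv2.convexHull(ct));print("nest",e)
for z in(0.0,.012):print(plane(c,e[0],z))
for p in((299,177),(323,153),(333,184)):print(p,plane(c,p,.086))
print("box",plane(c,(285,183),.06),"ctr",plane(c,(318,173),.068))
E
```

```text
nest ((317.18212890625, 176.23141479492188), (78.57100677490234, 79.91912841796875), 117.66100311279297)
[ 0.4936167  -0.01984832  0.        ]
[ 0.49176441 -0.01955862  0.012     ]
(299, 177) [0.47887204 0.0280296  0.086     ]
(323, 153) [ 0.53978657 -0.03336689  0.086     ]
(333, 184) [ 0.4601531  -0.05730977  0.086     ]
box [0.46764633 0.06457234 0.06      ] ctr [ 0.49147286 -0.0204202   0.068     ]
```

View pics/crop.png

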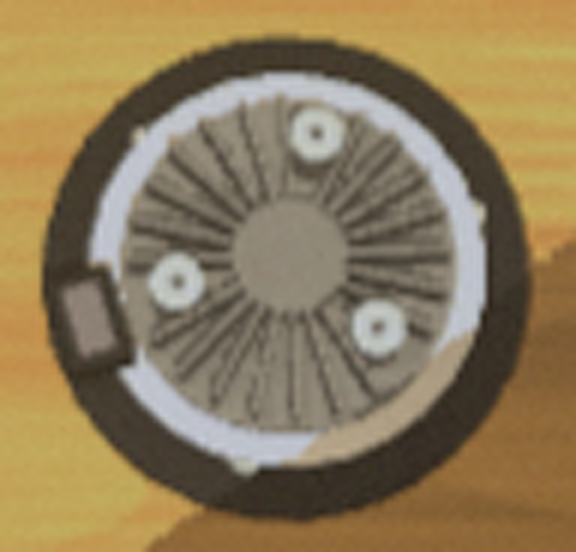

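The crop shows the grey lamp in the black nest. The terminal box is at crop (88,316), with boss_1 beside it at (175,282). Clockwise from there, boss_2 is at (315,133) and boss_3 at (378,327).

```bash
cat > fit.py <<'E'
import numpy as np
from scipy.optimize import least_squares
def model(p): # cx,cy,theta
    a=p[2]-np.arange(3)*2*np.pi/3
    return p[:2]+.05*np.c_[np.cos(a),np.sin(a)]
def fit(P):
    P=np.array(P)[:,:2];c=P.mean(0);d=P[0]-c
    r=least_squares(lambda p:(model(p)-P).ravel(),[*c,np.arctan2(d[1],d[0])])
    return r.x,model(r.x),r.fun*1000
E
python3 - <<'E'
from h import *;from fit import fit
c=manip.get_calibration("top")
f=lambda u,v:(270+(u+.5)/6-.5,130+(v+.5)/6-.5)
P=[plane(c,f(*p),.086) for p in((175,282),(315,133),(378,327))]
x,B,r=fit(P);print(x,B,r,"box",plane(c,f(88,316),.06),"model",x[:2]+.09*np.array([np.cos(x[2]),np.sin(x[2])]))
print((np.r_[B[0],.2]-manip.sense()["tcp_pos"])*1000)
E
```

```text
[ 0.49430988 -0.01956578  1.86268532] [[ 0.47992179  0.02831932]
 [ 0.54297364 -0.03104787]
 [ 0.46003421 -0.05596878]] [-0.01751432 -0.32958788 -0.06372917  0.04207836  0.08124349  0.28750952] box [0.46961371 0.06648772 0.06      ] model [0.46841131 0.0666274 ]
[250.64576842 609.06243695 -30.4192997 ]
```

The fit is within 0.4 mm, and the box lies where the model puts it. I'll move over boss_1 with the fingers closing.

```bash
python3 -m handwheel '[[6,14,0,0,0,0,0],[13,31,0,0,0,0,0],[15,37,0,0,0,0,0],[15,37,0,0,0,0,0],[15,37,0,0,0,0,0],[15,37,0,0,0,0,0],[15,37,0,0,0,0,0],[15,37,0,0,0,0,0],[15,37,0,0,0,0,0],[15,37,0,0,0,0,0]]' 20
python3 -m handwheel '[[15,37,0,0,0,0,0],[15,37,0,0,0,0,0],[15,37,0,0,0,0,0],[15,37,-6,0,0,0,0],[15,37,-6,0,0,0,0],[15,37,-6,0,0,0,0],[12,29,-6,0,0,0,0],[7,17,-6,0,0,0,0],[3,7,0,0,0,0,0],[0,0,0,0,0,0,0]]'
python3 - <<'E'
from h import *
B=[(.4799,.0283),(.5430,-.0310),(.4600,-.0560)]
s=manip.sense();c=manip.get_calibration("wrist");a=manip.snapshot("wrist")
cv2.imwrite("pics/w1.png",a[:,:,::-1])
print(s["tcp_pos"],s["tool_rot"],s["force"],s["finger_gap"],"tcp px",proj(c,s["tcp_pos"]))
print((np.array(B[0])-s["tcp_pos"][:2])*1000,[proj(c,[*b,.086]) for b in B])
E
```

```text
t: 1.35
tcp_pos: [0.3684, -0.2379, 0.2313]
tool_rot: [0.982, 0.187, -0.0, -0.0]
force: [0.8, 0.0, 0.5]
finger_gap: 0.0
gripper_force: 0.0
t: 2.6
tcp_pos: [0.48, 0.035, 0.2015]
tool_rot: [0.982, 0.187, -0.0, 0.0]
force: [-0.9, 0.3, 0.1]
finger_gap: -0.002
gripper_force: 0.0
[0.48002263 0.03504109 0.20145655] [ 9.82297697e-01  1.87326513e-01 -9.79806308e-05  3.90434823e-05] [-0.88318954  0.33225996  0.06406478] -0.0015232794770004793 tcp px [320.7655795 255.6871626]
[-0.12263402 -6.74109041] [array([327.18593915, 198.53421081]), array([413.41489669, 160.01004576]), array([397.49638622, 245.60088896])]
```

View pics/w1.png

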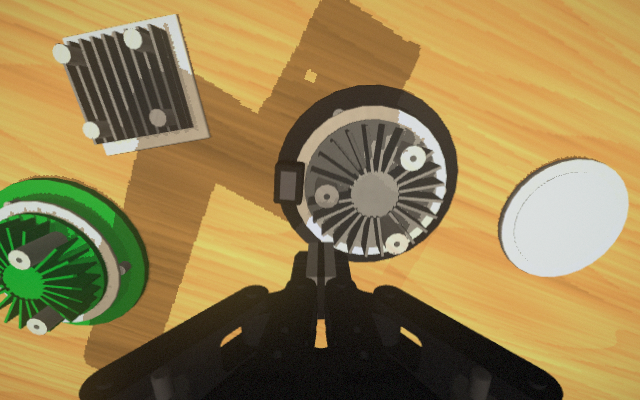

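The wrist view shows the fingertip at (321,245) just below the boss_1. The boss tops are at about (326,196), (413,158) and (397,244), close to the predicted pixels. I'll refine their positions from this view.

```bash
python3 - <<'E'
from h import *;from fit import fit
a=cv2.imread("pics/w1.png");c=manip.get_calibration("wrist");g=cv2.medianBlur(cv2.cvtColor(a,cv2.COLOR_BGR2GRAY),3)
P=[];Q=[]
for p in((326,196),(413,158),(397,244)):
    x,y=p;w=g[y-22:y+23,x-22:x+23]
    h=cv2.HoughCircles(cv2.resize(w,None,fx=4,fy=4,interpolation=cv2.INTER_CUBIC),cv2.HOUGH_GRADIENT,1,200,param1=100,param2=12,minRadius=36,maxRadius=64)
    u=h[0,0];q=((u[0]+.5)/4-.5+x-22,(u[1]+.5)/4-.5+y-22);print(q,u[2]/4);P.append(plane(c,q,.086))
x,B,r=fit(P);print(x,B,r);t=manip.sense()["tcp_pos"];print((B-t[:2])*1000,t)
E
```

```text
(np.float32(326.25), np.float32(196.0)) 12.025
(np.float32(413.5), np.float32(159.0)) 13.325
(np.float32(396.75), np.float32(244.0)) 11.025
[ 0.49567961 -0.01888338  1.84939401] [[ 0.48192923  0.02918872]
 [ 0.54418647 -0.03101125]
 [ 0.46092314 -0.05482761]] [ 0.00509284 -0.38315244  0.3422931   0.19968267 -0.34738594  0.18346976]
[[  1.88907435  -5.37793462]
 [ 64.14631115 -65.57790527]
 [-19.11701114 -89.39426859]] [0.48004015 0.03456666 0.20150991]
```

```bash
python3 -m handwheel '[[1,-6,-10,0,0,0,0],[0,0,-20,0,0,0,0],[0,0,-22,0,0,0,0],[0,0,-20,0,0,0,0],[0,0,-15,0,0,0,0],[0,0,-10,0,0,0,0],[0,0,-5,0,0,0,0],[0,0,-3,0,0,0,0],[0,0,0,0,0,0,0],[0,0,0,0,0,0,0]]'
```

```text
t: 3.9
tcp_pos: [0.4817, 0.0287, 0.0967]
tool_rot: [0.982, 0.187, 0.0, 0.0]
force: [-0.4, 0.5, 0.9]
finger_gap: 0.009
gripper_force: 0.0
```

```bash
python3 -m handwheel '[[0,0,-2,0,0,0,0],[0,0,-2,0,0,0,0],[0,0,-2,0,0,0,0],[0,0,-1,0,0,0,0],[0,0,-1,0,0,0,0],[0,0,-1,0,0,0,0],[0,0,-1,0,0,0,0],[0,0,0,0,0,0,0],[0,0,0,0,0,0,0],[0,0,0,0,0,0,0]]'
```

```text
t: 5.15
tcp_pos: [0.4815, 0.0286, 0.0864]
tool_rot: [0.982, 0.187, 0.0, 0.0]
force: [-0.4, 0.0, 0.8]
finger_gap: -0.002
gripper_force: 0.0
```

```bash
python3 -m handwheel '[[0,0,-1,0,0,0,0],[0,0,-0.5,0,0,0,0],[0,0,-0.5,0,0,0,0],[0,0,-0.5,0,0,0,0],[0,0,-0.5,0,0,0,0],[0,0,0,0,0,0,0],[0,0,0,0,0,0,0],[0,0,0,0,0,0,0],[0,0,0,0,0,0,0],[0,0,0,0,0,0,0]]'
```

```text
t: 6.4
tcp_pos: [0.4815, 0.0286, 0.0835]
tool_rot: [0.982, 0.187, 0.0, 0.0]
force: [-0.8, 0.5, 6.0]
finger_gap: -0.0
gripper_force: 2.8
```

That rest was good: 6 N, sunk about 2.5 mm. Next I'll lift clear and cross to boss_2.

```bash
python3 -m handwheel '[[0,0,8,0,0,0,0],[0,0,22,0,0,0,0],[10,-10,0,0,0,0,0],[18,-17,0,0,0,0,0],[18,-17,0,0,0,0,0],[12,-12,0,0,0,0,0],[4,-4,-12,0,0,0,0],[0,0,-8,0,0,0,0],[0,0,-2,0,0,0,0],[0,0,0,0,0,0,0]]'
```

```text
t: 7.65
tcp_pos: [0.5426, -0.0307, 0.0909]
tool_rot: [0.982, 0.187, -0.001, -0.0]
force: [-0.2, -0.2, -0.3]
finger_gap: -0.0
gripper_force: 0.0
```

```bash
python3 -m handwheel '[[1,0,-2,0,0,0,0],[0,0,-2,0,0,0,0],[0,0,-1,0,0,0,0],[0,0,-1,0,0,0,0],[0,0,-1,0,0,0,0],[0,0,-0.5,0,0,0,0],[0,0,0,0,0,0,0],[0,0,0,0,0,0,0],[0,0,0,0,0,0,0],[0,0,0,0,0,0,0]]'
```

```text
t: 8.9
tcp_pos: [0.5444, -0.0313, 0.0841]
tool_rot: [0.982, 0.187, 0.0, -0.0]
force: [-1.4, 0.3, 5.0]
finger_gap: 0.001
gripper_force: 2.6
```

```bash
python3 -m handwheel '[[0,0,8,0,0,0,0],[0,0,22,0,0,0,0],[-14,-4,0,0,0,0,0],[-22,-6,0,0,0,0,0],[-22,-6,0,0,0,0,0],[-18,-5,0,0,0,0,0],[-8,-3,-12,0,0,0,0],[0,0,-8,0,0,0,0],[0,0,-3,0,0,0,0],[0,0,0,0,0,0,0]]'
```

```text
t: 10.15
tcp_pos: [0.4606, -0.0553, 0.0905]
tool_rot: [0.982, 0.187, -0.0, -0.0]
force: [0.4, 0.2, -0.5]
finger_gap: -0.0
gripper_force: 0.0
```

```bash
python3 -m handwheel '[[0,0,-2,0,0,0,0],[0,0,-2,0,0,0,0],[0,0,-1,0,0,0,0],[0,0,-1,0,0,0,0],[0,0,-1,0,0,0,0],[0,0,-0.5,0,0,0,0],[0,0,0,0,0,0,0],[0,0,0,0,0,0,0],[0,0,0,0,0,0,0],[0,0,0,0,0,0,0]]'
```

```text
t: 11.4
tcp_pos: [0.4605, -0.0553, 0.0837]
tool_rot: [0.982, 0.187, 0.0, 0.0]
force: [-0.7, 0.3, 5.0]
finger_gap: 0.002
gripper_force: 2.8
```

```bash
python3 -m handwheel '[[0,0,8,0,0,0,0],[0,0,20,0,0,0,0],[0,0,25,0,0,0,0],[0,0,25,0,0,0,0],[0,0,20,0,0,0,0],[0,0,12,0,0,0,0],[0,0,0,0,0,0,0],[0,0,0,0,0,0,0],[0,0,0,0,0,0,0],[0,0,0,0,0,0,0]]'
python3 - <<'E'
from h import *
a=manip.snapshot("wrist");cv2.imwrite("pics/w2.png",a[:,:,::-1]);print(manip.sense()["force"])
E
```

```text
t: 12.65
tcp_pos: [0.4601, -0.0553, 0.1927]
tool_rot: [0.982, 0.187, -0.001, -0.0]
force: [-0.1, 0.1, -0.8]
finger_gap: 0.001
gripper_force: 0.0
[ 0.75303931 -0.32785208  0.00278867]
```

View pics/w2.png

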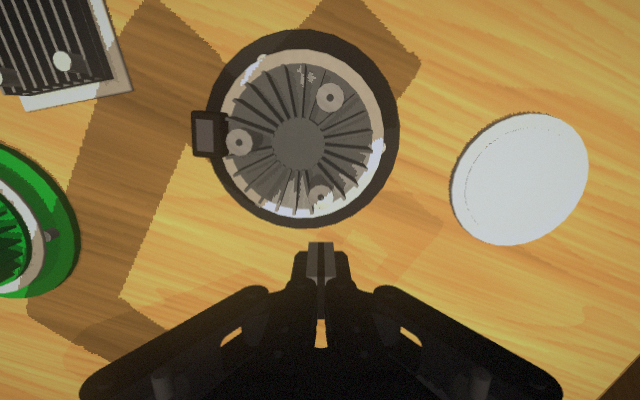

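The fingertip at (320,245) is clear of the housing. The three bosses at (238,143), (330,97) and (320,197) are undisturbed, and the housing is back up.

```bash
python3 -c "
from station import manip
print(manip.sign_off())"
```

```text
the job is handed in; nothing more can be done
None
```

I touched off the three bosses in order, boss_1, boss_2, then boss_3, at 5–6 N with a rest of about half a second or slightly more on each, then lifted clear with the housing looking sprung back in the last picture, left the square lamp alone, and handed the job in at about 12.7 s.

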